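# Hang the keep-warm cabinet's lift-off door

### The job

Put the door back on the keep-warm cabinet: of the two mirror-image doors in the rack take the one that hangs with its knob outwards, and lower it in your grip, both knuckles at once, until it is fully down on the two pintle pins. Then let go and swing it fully shut. Leave the other door in the rack and everything else on the counter where it is.

Things in the scene. Friction and masses are not known exactly. Their poses are not given: they have to be found in the camera images.
- cabinet: Fixed open-fronted plywood keep-warm cabinet, its door off: 240 mm wide, 200 deep, 230 high. Origin: middle of the front face's lower edge, at table height; x points into the cabinet, y along the front, z up. A 14 mm thick wooden strip on the front, at y = +65 to +115 mm, stops the door when shut.
- pin_place (a point): NOMINAL foot of the lower pin, on the cabinet (its axes): 28 mm before the front, y = -90 mm, 55 mm up. The steel plate (34 mm wide) with both pins is adjustable: screwed fast up to 14 mm to either side of this along y. Not tracked: see or feel it. Both pins shift together.
- upper_pin_place (a point): NOMINAL foot of the upper pin, 105 mm straight above the lower one, shifted alike. Both pins point up: 9 mm thick, 23 mm tall, the last 7 mm tapering to a 2.4 mm tip, each on a 17 mm wide lug whose top is the seat. Free space on both sides of the pins along y.
- door1_center (a point): Fitting door, one of two mirror-image plywood lift-off doors upright in a rack: panel 14 x 160 x 180 mm high, about 0.32 kg. Point: panel centre; z up, x out of the knob face, y to the edge with the two knuckles. Lowered on open at right angles its y is along the cabinet's +x; shut (turned clockwise from above, knob outwards) its y is along the cabinet's -y.
- door1_knuckle (a point): On that door's knuckle axis, at the lower end of the lower barrel, 65 mm below, 97 mm along y and 6 mm along x from the panel centre. Two steel barrels on this upright axis, lower ends 105 mm apart: 25 mm long, 21 mm outside, 12 mm bore right through. Seated, this point is at the foot of the lower pin, 55 mm above the table, and the door turns freely.
- door1_top (a point): Middle of that door's bare top edge, 90 mm above the panel centre: grip here across the 14 mm thickness. Its wooden knob (28 mm wide, 28 mm out) is 60 mm below and 55 mm along -y. Seated, this point is 210 mm above the table.
- door2_center (a point): The mirror-image door in the rack's other slot (they may stand either way about): same sizes, but knuckles on its -y edge and knob nearer +y. It would hang knob inwards: not for this cabinet. Point: panel centre; x out of the knob face, z up.
- rack: Fixed wooden rack, base 150 x 210 x 12 mm, with two slots 84 mm apart along its x, each between two cheeks 96 mm long whose tops are 52 mm above the table; 2 mm play each side of a door. Lift doors straight up 45 mm to clear. Origin: centre of its underside; both doors stand along its y axis.
- mug: White mug, 76 mm wide, 85 mm high; bystander. Origin under its centre.
- jar: Amber glass jar, 66 mm wide, 95 mm high; bystander. Origin under its centre.
- can: Can, 68 mm wide, 100 mm high; bystander. Origin under its centre.
- brush: Brush about 200 mm long lying flat; bystander. Origin under its middle, x along its length.
- spatula: Spatula about 280 mm long lying flat; bystander. Origin under its middle, x along its length.
- potato1_center (a point): Sweet potato, 145 mm long, 52 mm thick, lying in the steel tray at the back; bystander. Point at its centre.
- potato2_center (a point): Second sweet potato in the same tray; bystander. Point at its centre.

How it is judged:
By the outcome, as a careful person would: the job done as asked, in the order asked, and still so for the second after the job is handed in, with the robot touching nothing.
It also fails if it takes over 72 s, if anything falls off the work surface, if the arm or the gripper's body presses on something with over 40 N, if the wrist force passes 120 N, or if a joint passes its speed limit or range.

### The arm

A 6-joint arm with a two-finger parallel gripper is mounted at the origin on the work surface. World frame = base frame: x ahead of the robot, y to its left, z up, the work surface at z = 0. Lengths are in m, angles in rad, forces in N, time in s.
With the tool pointing down it reaches from about 0.275 to 0.725 m from the base axis. Payload 15.9 kg.
Tool frame: the origin (TCP) lies between the finger pads; the fingertips stand 19 mm ahead of it and the grasp point (between the pads) is the TCP (arm.nose_length is the distance from the TCP to the fingertips, in m); z points along the fingers, y is the line along which they close (so a half turn about z gives the same grasp; the last joint's range is limited). The gripper opens to 85 mm and grips with 20 to 120 N. Pads are 22 mm wide; open, the fingers measure 114 mm over their backs; the gripper's body (76 mm by 85 mm) begins 54 mm behind the grasp point. The pads swing forward as they close: fully open they stand 13 mm farther back than shut.
Start: joints at [-1.23, 0.213, -0.034, 1.323, 0, 1.571], TCP at [0.167, -0.471, 0.25] pointing down, gripper open.
Joint ranges: [-2.98, 2.98], [-0.74, 1.72], [-1.14, 1.35], [-2.1, 2.04], [-1.57, 1.44], [-3.14, 3.14]. Speed limits (rad/s): [1.89, 1.89, 2.39, 2.57, 3.14, 3.14].

### API

Orientations are given as a unit quaternion [x, y, z, w].
In Python, from cell import telemetry, eyes, job, finder, arm gives the robot as it stands.
- The arm moves only by the tool jog_arm, never from a script. Its argument "series" is a list of rows, each a list of 7 numbers: the turn, a rotation vector about the tool's x, y, z normalised to -1 to 1, where 1 is pi/2 rad, then the shift along the tool's x, y, z normalised to -1 to 1, where 1 is 0.15 m, then the opening, from 0 (shut) to 1 (fully open). In form: [[ax, ay, az, x, y, z, claw], ...]. A call has exactly 8 rows; each row is the pose to reach, as a shift and turn from the pose commanded when the call began, along the tool's axes at that moment; what a row does not reach only later rows make up. A row lasts 1/12 s, in which the tool goes at most 41.7 mm and 7.16 degrees, less where a joint would pass 70% of its speed; a pose out of reach is approached as far as the arm can. A call with a number of a shift or a turn outside -1 to 1 is refused whole. A call with a gripper value outside its range is refused whole. The fingers move at their own pace and stop on an object; "squeeze" is the grip in N (left out, the last holds). Time passes only in rows, so rows that repeat a pose let the fingers close, or fill a call up. It gives the time, the measured TCP pose, the force, the opening and the grip force at its end, in the units of the state.
- telemetry.observe(): the state, without advancing time (a new reading comes with each control period).
- eyes.read_camera(name): name is "scene" or "top" or "wrist"; returns a dict with "color" (480x640x3 uint8, red, green, blue), "fx", "fy", "cx", "cy" (pixels), "R" (3x3) and "t" (3): a world point X has camera coordinates R X + t. Camera axes: x right, y down, z forward; pixel columns grow to the right and rows downward; lengths in m; the calibration is good to about 2 mm. A picture is of the moment at which its call begins. There is no depth.
- job.close_job(): hands the job in; it is judged then, once.
Trained networks look in a picture, given as the dict that the camera call returned (one of the last four; its "shot" number tells which), for a name from the list of things; names that differ only in an ending like _2 or _b are one class to them, and where a whole thing is asked for, a point or a joint stands for the part that bears it (a point fixed in the world has none). Each returns a list of dicts, best first, with "confidence" (0 to 1); they miss things now and then, are a little off and sometimes report something else, mostly with a low value. They report only what shows in the picture. A call takes as long as a camera call.
- finder.trace(picture, query): "mask" (480x640 bool, what is visible of it) and "at" ([row, column] in pixels, amid what is visible of it).
The state is a dict: "time_s": time; "joint_positions": joint angles; "qvel": joint speeds; "joint_efforts": joint torques, N m; "ee_pos": TCP position; "tcp_rot": TCP orientation; "wrist_force": force on the tool from outside, world axes, zero at the start; "moment": the same for the moment, N m; "opening": opening from 0.0 (shut) to 1.0 (fully open); "grip_force": force on a finger pad.
Only numpy, scipy, OpenCV 4.12 (cv2) and the standard library are available. Lean on these libraries where they do the work, as an engineer would, in place of code of your own. Each camera call takes 0.05 s, during which the arm holds its last target. There are 200 camera calls.

## Working session

There is one attempt and no reset: what is moved stays moved. The work goes in short steps, Python scripts to look and compute and a tool call to move; the robot and the scene stay as the last step left them, time stands still between calls to the robot, and variables do not carry over. Pictures are saved under pics/ and viewed, at most 10 in all, crops included, and the job is handed in when it is done.

Besides the shell and the picture viewer there is one more tool, called after "Emit:" by a JSON object that holds its "name" and its "arguments", one argument or row to a line. jog_arm: Moves the arm, as the interface text tells. Its arguments: {"type":"object","properties":{"series":{"type":"array","items":{"type":"array","items":{"type":"number"}}},"squeeze":{"type":"number"}},"required":["series"]}

```bash
mkdir -p pics; ls; cat > h.py <<'E'
import numpy as np, cv2
from cell import telemetry, eyes, job, finder, arm
from scipy.spatial.transform import Rotation as Ro
def K(p): return np.array([[p['fx'],0,p['cx']],[0,p['fy'],p['cy']],[0,0,1]])
def ray(p,u,v):
    R=np.array(p['R']);t=np.array(p['t']);d=R.T@np.linalg.solve(K(p),[u,v,1]);return -R.T@t,d
def atz(p,u,v,z):
    o,d=ray(p,u,v);return o+d*(z-o[2])/d[2]
def proj(p,X):
    c=K(p)@(np.array(p['R'])@np.array(X,float)+np.array(p['t']));return c[:2]/c[2]
def tri(obs):
    A=np.zeros((3,3));b=np.zeros(3)
    for p,u,v in obs:
        o,d=ray(p,u,v);d/=np.linalg.norm(d);M=np.eye(3)-np.outer(d,d);A+=M;b+=M@o
    return np.linalg.solve(A,b)
def save(p,n): cv2.imwrite(f'pics/{n}.png',p['color'][:,:,::-1])
E
python3 - <<'E'
from h import *
s=telemetry.observe();print(s['ee_pos'],s['tcp_rot'],s['wrist_force'])
ps={}
for n in('top','scene'):
    p=eyes.read_camera(n);save(p,n+'0');ps[n]=p
    print(n,'cam at',(-np.array(p['R']).T@p['t']).round(3), p['fx'])
    for q in('cabinet','pin_place','rack','door1_center','door1_knuckle','door1_top','door2_center','mug','jar','can'):
        for r in finder.trace(p,q)[:2]: print(n,q,round(r['confidence'],2),np.round(r['at']),r['mask'].sum())
E
```

```text
pics
[ 0.16700982 -0.47093322  0.24981724] [ 9.85515233e-01  1.69585986e-01 -1.01906780e-04 -5.56047601e-04] [ 0.08773099 -0.02115601  0.57399027]
top cam at [ 0.45  -0.049  1.214] 527.6703264210868
top cabinet 0.97 [345. 150.] 16774
top pin_place 0.63 [346. 147.] 17080
top pin_place 0.56 [265. 377.] 3699
top rack 0.35 [272. 518.] 1771
top door1_center 0.96 [236. 388.] 1586
top door1_center 0.53 [168. 308.] 822
top door1_knuckle 0.83 [241. 383.] 1626
top door1_top 0.69 [236. 387.] 1639
top door2_center 0.6 [281. 385.] 1140
top mug 0.88 [330. 306.] 1111
top jar 0.72 [170. 309.] 838
top can 0.56 [198. 474.] 1132
scene cam at [ 1.472 -0.905  0.901] 603.8560451072884
scene cabinet 0.61 [179. 334.] 7234
scene pin_place 0.96 [174. 332.] 7112
scene rack 0.7 [312. 267.] 1975
scene rack 0.34 [239. 436.] 491
scene door1_center 0.63 [272. 274.] 3889
scene door1_center 0.22 [235. 433.] 497
scene door1_knuckle 0.77 [275. 272.] 3957
scene door1_top 0.66 [176. 332.] 7228
scene door1_top 0.58 [275. 273.] 3963
scene door2_center 0.74 [253. 234.] 2239
scene jar 0.89 [297. 372.] 1173
scene can 0.92 [358. 235.] 1682
scene can 0.61 [242. 452.] 468
```

View pics/top0.png

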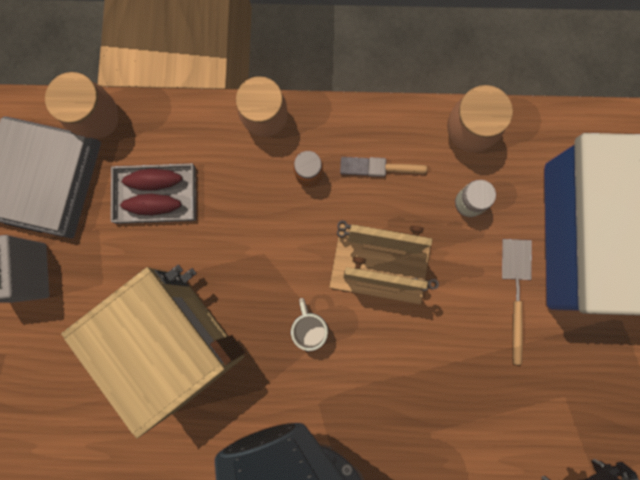

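View pics/scene0.png

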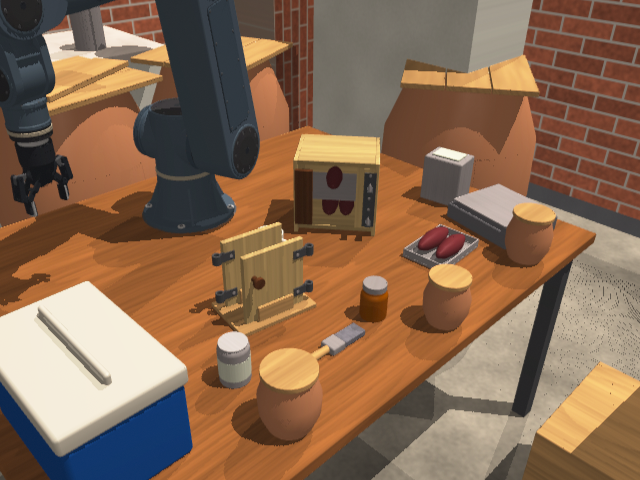

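The top view shows the cabinet at (145,350), its front facing upper right and the hinge pins near (180,275). The rack is at (385,260). The upper door (row ~236, knob at +x, knuckles at the left end at (343,230)) is right-handed, so it is door1. The scene view agrees: its knob is at (258,283) and its knuckles are at right (307,250). I'll move over the rack for a closer look.

Emit:
{"name": "jog_arm", "arguments": {
  "series": [
    [0, 0, 0, 0.1, -0.05, -0.04, 1],
    [0, 0, 0, 0.2, -0.1, -0.08, 1],
    [0, 0, 0, 0.3, -0.15, -0.12, 1],
    [0, 0, 0, 0.4, -0.2, -0.16, 1],
    [0, 0, 0, 0.5, -0.25, -0.2, 1],
    [0, 0, 0, 0.6, -0.3, -0.24, 1],
    [0, 0, 0, 0.7, -0.35, -0.28, 1],
    [0, 0, 0, 0.8, -0.4, -0.33, 1]
  ]
}}

```text
time_s: 1.77
ee_pos: [0.2606, -0.3739, 0.3]
tcp_rot: [0.986, 0.17, -0.0, -0.0]
wrist_force: [0.0, 0.8, -0.3]
opening: 0.999
grip_force: 0.0
```

Emit:
{"name": "jog_arm", "arguments": {
  "series": [
    [0, 0, 0, 0.1, -0.05, -0.04, 1],
    [0, 0, 0, 0.2, -0.1, -0.08, 1],
    [0, 0, 0, 0.3, -0.15, -0.12, 1],
    [0, 0, 0, 0.4, -0.2, -0.16, 1],
    [0, 0, 0, 0.5, -0.25, -0.2, 1],
    [0, 0, 0, 0.6, -0.3, -0.24, 1],
    [0, 0, 0, 0.7, -0.35, -0.28, 1],
    [0, 0, 0, 0.8, -0.4, -0.33, 1]
  ]
}}

```text
time_s: 2.43
ee_pos: [0.3536, -0.2772, 0.3495]
tcp_rot: [0.986, 0.17, -0.0, -0.0]
wrist_force: [0.4, 0.0, -0.5]
opening: 0.999
grip_force: 0.0
```

Emit:
{"name": "jog_arm", "arguments": {
  "series": [
    [0, 0, -0.07, 0.1, -0.05, -0.04, 1],
    [0, 0, -0.14, 0.2, -0.1, -0.08, 1],
    [0, 0, -0.21, 0.3, -0.15, -0.12, 1],
    [0, 0, -0.28, 0.4, -0.2, -0.16, 1],
    [0, 0, -0.35, 0.5, -0.25, -0.2, 1],
    [0, 0, -0.42, 0.6, -0.3, -0.24, 1],
    [0, 0, -0.49, 0.7, -0.35, -0.28, 1],
    [0, 0, -0.56, 0.8, -0.4, -0.33, 1]
  ]
}}

```text
time_s: 3.1
ee_pos: [0.4467, -0.1806, 0.399]
tcp_rot: [0.818, 0.575, -0.0, -0.0]
wrist_force: [0.2, -0.2, -0.3]
opening: 1.0
grip_force: 0.0
```

```bash
python3 - <<'E'
from h import *
s=telemetry.observe();print(s['time_s'],s['ee_pos'],s['tcp_rot'],s['joint_positions'])
p=eyes.read_camera('wrist');save(p,'w1')
print('cam',(-np.array(p['R']).T@p['t']).round(3),np.array(p['R']).round(3),p['fx'],p['cx'],p['cy'])
for q in('door1_center','door1_knuckle','door2_center'):
    for r in finder.trace(p,q)[:2]: print(q,round(r['confidence'],2),np.round(r['at']),r['mask'].sum())
E
```

```text
3.1 [ 0.44669249 -0.18055422  0.39898255] [ 8.17949973e-01  5.75289349e-01 -4.74500076e-05 -6.09334765e-05] [-3.84115621e-01  2.08679657e-01  3.37735740e-01  1.70000627e+00
 -1.35603899e-05  1.53156132e+00]
cam [ 0.476 -0.103  0.522] [[ 0.941 -0.339 -0.001]
 [-0.32  -0.891  0.321]
 [-0.11  -0.301 -0.947]] 346.15195572922715 319.8948319321436 238.36610315349438
door1_center 0.76 [121. 436.] 9747
door1_center 0.18 [137. 379.] 8644
door1_knuckle 0.93 [124. 439.] 10084
door2_center 0.78 [148. 362.] 4802
```

View pics/w1.png

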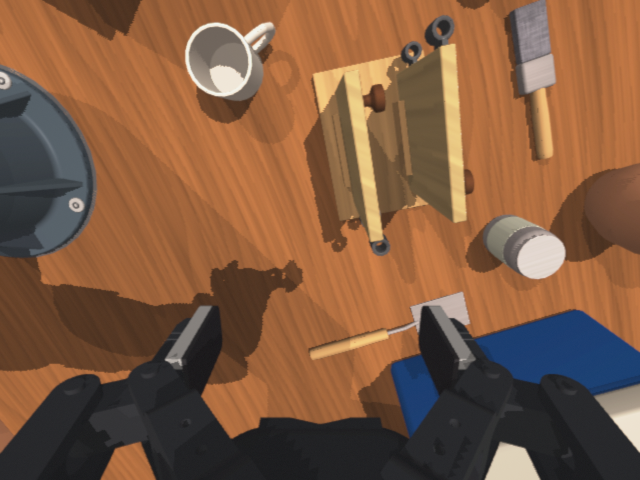

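The wrist view shows door1 on the right. Its top strip runs from (449,46) to (459,220), its knuckle rings are at (442,30) and (411,50), and its knob is at (468,182). Next I compute its pose.

```bash
cat >> h.py <<'E'
def goal(pos,yaw,s=None,lim=True):
    """print tool-axis shift & turn (units) to reach pos with tool x at yaw (deg), tool down"""
    s=s or telemetry.observe()
    R=Ro.from_quat(s['tcp_rot']).as_matrix()
    d=R.T@(np.array(pos)-s['ee_pos'])/0.15
    y=np.radians(yaw);c,n=np.cos(y),np.sin(y)
    G=np.array([[c,n,0],[n,-c,0],[0,0,-1]])
    r=Ro.from_matrix(R.T@G).as_rotvec()/(np.pi/2)
    print('turn',r.round(3),'shift',d.round(3))
E
python3 - <<'E'
from h import *
p=eyes.read_camera('wrist')
im=p['color']
z=.192
# crop for refine
c=im[20:240,300:500];cv2.imwrite('pics/w1c.png',cv2.resize(c,None,fx=2.7,fy=2.7,interpolation=cv2.INTER_CUBIC)[:,:,::-1])
a=atz(p,449,46,z);b=atz(p,459,220,z);print(a,b,np.linalg.norm(a-b),(a+b)/2,np.degrees(np.arctan2(*(a-b)[1::-1])))
print('thick',atz(p,442,47,z)-atz(p,456,46,z),atz(p,452,222,z)-atz(p,466,218,z))
print('upper ring',atz(p,442,30,.102+.065),'lower',atz(p,411,50,.102-.04))
# top-view cabinet corners at z=.23
t=eyes.read_camera('top')
m=finder.trace(t,'cabinet')[0]['mask']
for uv in((150,270),(223,368),(138,435),(64,335)): print('cab',atz(t,*uv,.23))
cc=t['color'][220:390,100:270];cv2.imwrite('pics/t1c.png',cv2.resize(cc,None,fx=3.5,fy=3.5,interpolation=cv2.INTER_CUBIC)[:,:,::-1])
E
```

```text
[ 0.59852197 -0.0848672   0.192     ] [ 0.57226712 -0.23770811  0.192     ] 0.15507953119592097 [ 0.58539454 -0.16128766  0.192     ] 80.25292114618532
thick [-0.01127789  0.00334976  0.        ] [-0.01387323  0.00073596  0.        ]
upper ring [ 0.60491383 -0.06876587  0.167     ] lower [ 0.60381921 -0.06602853  0.062     ]
cab [0.50107574 0.29524987 0.23      ]
cab [0.32514653 0.14884634 0.23      ]
cab [0.20140273 0.29761573 0.23      ]
cab [0.37609353 0.44800343 0.23      ]
```

View pics/t1c.png

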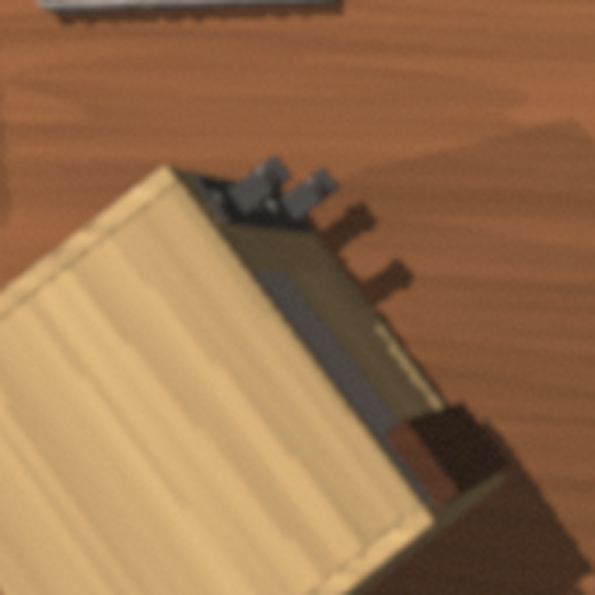

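The crop shows the cabinet top's front edge from (149,268) to (224,369), with two dark lugs near (176,270) and (190,273). Both poses check against the sizes given. Next, a closer look at the pins.

Emit:
{"name": "jog_arm", "arguments": {
  "series": [
    [0, 0, 0, 0.1, -0.015, 0.02, 1],
    [0, 0, 0, 0.2, -0.03, 0.05, 1],
    [0, 0, 0, 0.3, -0.045, 0.08, 1],
    [0, 0, 0, 0.42, -0.06, 0.11, 1],
    [0, 0, 0, 0.53, -0.075, 0.14, 1],
    [0, 0, 0, 0.63, -0.09, 0.17, 1],
    [0, 0, 0, 0.74, -0.1, 0.2, 1],
    [0, 0, 0, 0.84, -0.12, 0.22, 1]
  ]
}}

```text
time_s: 4.12
ee_pos: [0.4723, -0.0565, 0.3653]
tcp_rot: [0.82, 0.572, -0.0, -0.0]
wrist_force: [-0.5, -0.1, 0.3]
opening: 1.002
grip_force: 0.0
```

Emit:
{"name": "jog_arm", "arguments": {
  "series": [
    [0, 0, 0, 0.1, -0.015, 0.02, 1],
    [0, 0, 0, 0.2, -0.03, 0.05, 1],
    [0, 0, 0, 0.3, -0.045, 0.08, 1],
    [0, 0, 0, 0.42, -0.06, 0.11, 1],
    [0, 0, 0, 0.53, -0.075, 0.14, 1],
    [0, 0, 0, 0.63, -0.09, 0.17, 1],
    [0, 0, 0, 0.74, -0.1, 0.2, 1],
    [0, 0, 0, 0.84, -0.12, 0.22, 1]
  ]
}}

```text
time_s: 4.78
ee_pos: [0.4988, 0.068, 0.3322]
tcp_rot: [0.82, 0.572, -0.0, -0.0]
wrist_force: [0.9, -0.4, 0.3]
opening: 1.004
grip_force: 0.0
```

Emit:
{"name": "jog_arm", "arguments": {
  "series": [
    [0, 0, 0, 0.12, -0.015, 0.02, 1],
    [0, 0, 0, 0.24, -0.03, 0.05, 1],
    [0, 0, 0, 0.36, -0.045, 0.08, 1],
    [0, 0, 0, 0.48, -0.06, 0.11, 1],
    [0, 0, 0, 0.6, -0.075, 0.14, 1],
    [0, 0, 0, 0.72, -0.1, 0.2, 1],
    [0, 0, 0, 0.84, -0.12, 0.22, 1],
    [0, 0, 0, 0.84, -0.12, 0.22, 1]
  ]
}}

```text
time_s: 5.45
ee_pos: [0.5251, 0.1939, 0.2984]
tcp_rot: [0.82, 0.573, -0.001, -0.0]
wrist_force: [-0.0, 0.2, -0.3]
opening: 1.001
grip_force: 0.0
```

```bash
python3 - <<'E'
from h import *
s=telemetry.observe();print(s['time_s'],s['ee_pos'])
p=eyes.read_camera('wrist');save(p,'w2')
import pickle;pickle.dump(p,open('w2.pkl','wb'))
for n,z in(('up tip',.183),('lo tip',.078)): print(n,proj(p,[.5,.258,z]))
E
```

```text
5.45 [0.52511919 0.19390079 0.29836929]
up tip [252.29027482 169.60785778]
lo tip [272.66893188 155.13661215]
```

View pics/w2.png

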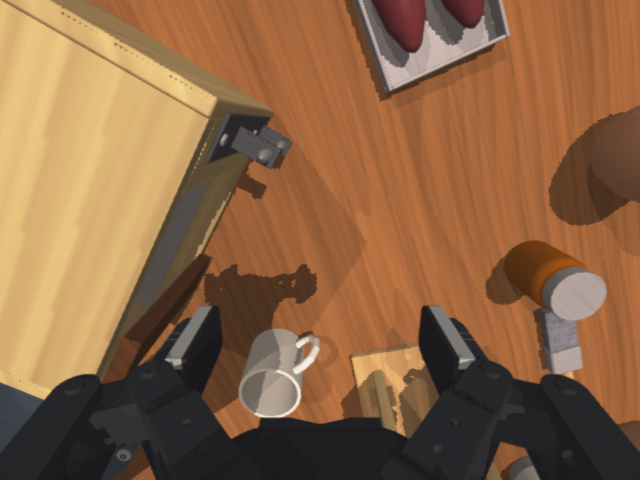

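The wrist view shows both lugs and pins: the upper tip at about (265,155) and the lower at about (284,146). The cabinet's roof corner is at (217,97). I'll enlarge that area.

```bash
python3 - <<'E'
from h import *
import pickle;p=pickle.load(open('w2.pkl','rb'))
c=p['color'][90:190,190:310];cv2.imwrite('pics/w2c.png',cv2.resize(c,None,fx=6,fy=6,interpolation=cv2.INTER_CUBIC)[:,:,::-1])
E
```

```text
(no output)
```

View pics/w2c.png

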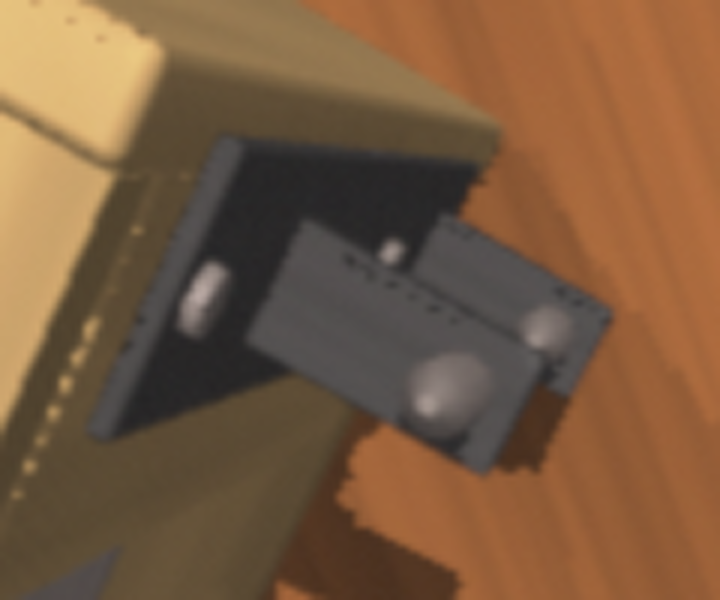

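```bash
python3 - <<'E'
from h import *
import pickle;p=pickle.load(open('w2.pkl','rb'))
f=lambda u,v,z:atz(p,190+u/6-.4,90+v/6-.4,z)
print('up',f(452,390,.170),'lo',f(548,330,.066))
L=[f(*c,.16) for c in((305,220),(248,342),(487,472),(545,352))]
for l in L: print('lug',l)
for a,b in((2,1),(3,0)):
    d=L[b]-L[a];print('x_c ang',np.degrees(np.arctan2(d[1],d[0])),np.linalg.norm(d))
d=L[2]-L[3];print('y_c ang',np.degrees(np.arctan2(d[1],d[0])),np.linalg.norm(d))
d=(L[0]+L[1]-L[2]-L[3])/2;d/=np.linalg.norm(d);print('pin from lug',(L[2]+L[3])/2+d*.0085)
# roof front edge and corner
a=f(110,170,.23);print('roof corner',a,'cab front', atz(p,105,378,.23))
e=atz(p,105,378,.23)-a;print(np.degrees(np.arctan2(e[1],e[0])))
for z in(.16,.183): print((proj(p,[*f(452,390,.170)[:2],z])-[190,90])*6)
E
```

```text
up [0.5096641 0.2638338 0.17     ] lo [0.50972419 0.26414178 0.066     ]
lug [0.49912334 0.28787566 0.16      ]
lug [0.48674799 0.27734136 0.16      ]
lug [0.50805932 0.25287187 0.16      ]
lug [0.52030502 0.26379752 0.16      ]
x_c ang 131.0537441378458 0.03244886334334046
x_c ang 131.33828791066955 0.03206899911965511
y_c ang -138.260579817368 0.01641118950365313
pin from lug [0.50858385 0.26473069 0.16      ]
roof corner [0.4997979  0.29308936 0.23      ] cab front [0.36084887 0.16688652 0.23      ]
-137.7521632360598
[462.10533018 380.06523133]
[431.82243222 398.31142136]
```

The two pins agree: the axis is at (0.5097, 0.264) and the cabinet x axis at about 131°, 28 mm before the front. Now I'll go above the door.

Emit:
{"name": "jog_arm", "arguments": {
  "series": [
    [0, 0, 0, -0.08, 0.05, 0, 1],
    [0, 0, 0, -0.17, 0.1, 0, 1],
    [0, 0, 0, -0.26, 0.15, 0, 1],
    [0, 0, 0, -0.35, 0.2, 0, 1],
    [0, 0, 0, -0.44, 0.25, 0, 1],
    [0, 0, 0, -0.53, 0.3, 0, 1],
    [0, 0, 0, -0.61, 0.35, 0, 1],
    [0, 0, 0, -0.695, 0.395, 0, 1]
  ]
}}

```text
time_s: 6.17
ee_pos: [0.545, 0.0721, 0.3001]
tcp_rot: [0.82, 0.572, 0.0, 0.0]
wrist_force: [0.3, -1.2, -0.8]
opening: 0.997
grip_force: 0.0
```

Emit:
{"name": "jog_arm", "arguments": {
  "series": [
    [0, 0, 0, -0.08, 0.05, 0, 1],
    [0, 0, 0, -0.17, 0.1, 0, 1],
    [0, 0, 0, -0.26, 0.15, 0, 1],
    [0, 0, 0, -0.35, 0.2, 0, 1],
    [0, 0, 0, -0.44, 0.25, 0, 1],
    [0, 0, 0, -0.53, 0.3, 0, 1],
    [0, 0, 0, -0.61, 0.35, 0, 1],
    [0, 0, 0, -0.695, 0.395, 0, 1]
  ]
}}

```text
time_s: 6.83
ee_pos: [0.5648, -0.046, 0.3001]
tcp_rot: [0.82, 0.572, 0.0, 0.0]
wrist_force: [0.1, 0.2, -0.7]
opening: 1.001
grip_force: 0.0
```

Emit:
{"name": "jog_arm", "arguments": {
  "series": [
    [0, 0, -0.02, -0.08, 0.05, 0.04, 1],
    [0, 0, -0.04, -0.17, 0.1, 0.08, 1],
    [0, 0, -0.06, -0.26, 0.15, 0.12, 1],
    [0, 0, -0.08, -0.38, 0.2, 0.16, 1],
    [0, 0, -0.1, -0.5, 0.27, 0.2, 1],
    [0, 0, -0.115, -0.6, 0.34, 0.24, 1],
    [0, 0, -0.115, -0.695, 0.395, 0.25, 1],
    [0, 0, -0.115, -0.695, 0.395, 0.25, 1]
  ]
}}

```text
time_s: 7.5
ee_pos: [0.5845, -0.1657, 0.2617]
tcp_rot: [0.766, 0.643, -0.001, -0.0]
wrist_force: [-0.3, -0.6, 0.4]
opening: 0.998
grip_force: 0.0
```

```bash
python3 - <<'E'
from h import *
import pickle
s=telemetry.observe();print(s['time_s'],s['ee_pos'])
goal((.5845,-.161,.26),80.25)
p=eyes.read_camera('wrist');save(p,'w3');pickle.dump(p,open('w3.pkl','wb'))
y=np.array([.169,.986,0])
c=np.array([.5845,-.161,.192]);print([proj(p,c+k*y).round() for k in(-.08,0,.08)])
E
```

```text
7.5 [ 0.58451591 -0.16568803  0.26167102]
turn [-0.001  0.    -0.002] shift [ 0.031 -0.005  0.011]
[array([318., 369.]), array([317., 259.]), array([316., 117.])]
```

View pics/w3.png

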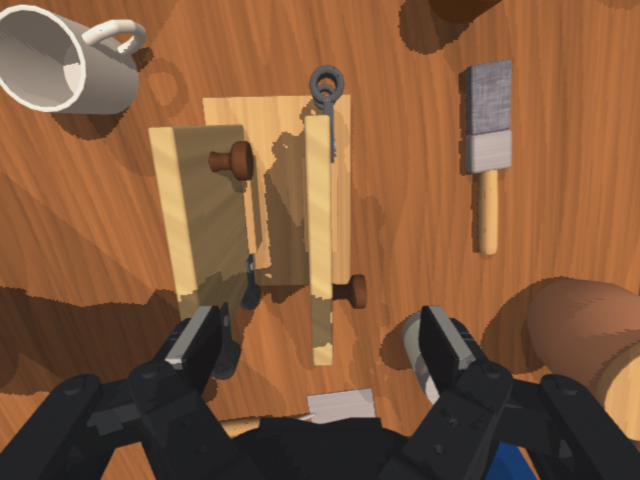

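The strip's centreline runs from (317.5,116) to (322.5,364), the ring is at (326,87), and the fingers straddle it. I'll refine the pose.

```bash
python3 - <<'E'
from h import *
import pickle
p=pickle.load(open('w3.pkl','rb'))
a=atz(p,317.5,116,.192);b=atz(p,322.5,364,.192);d=a-b
yaw=np.degrees(np.arctan2(d[1],d[0]));c=(a+b)/2
print(np.linalg.norm(d),c,yaw)
print('ring',atz(p,326,87,.167), 'pred',c+.097*d/np.linalg.norm(d)+.006*np.array([d[1],-d[0],0])/np.linalg.norm(d))
goal((*c[:2],.183),yaw)
E
```

```text
0.15653194038359494 [ 0.58660939 -0.15895071  0.192     ] 81.1156514764292
ring [ 0.60613893 -0.06657402  0.167     ] pred [ 0.60751813 -0.06404115  0.192     ]
turn [-0.     0.    -0.012] shift [0.037 0.008 0.527]
```

Emit:
{"name": "jog_arm", "arguments": {
  "series": [
    [0, 0, -0.012, 0.03, 0.008, 0.08, 1],
    [0, 0, -0.012, 0.03, 0.008, 0.16, 1],
    [0, 0, -0.012, 0.03, 0.008, 0.24, 1],
    [0, 0, -0.012, 0.03, 0.008, 0.32, 1],
    [0, 0, -0.012, 0.03, 0.008, 0.4, 1],
    [0, 0, -0.012, 0.03, 0.008, 0.48, 1],
    [0, 0, -0.012, 0.03, 0.008, 0.54, 1],
    [0, 0, -0.012, 0.03, 0.008, 0.54, 1]
  ]
}}

```text
time_s: 8.22
ee_pos: [0.586, -0.1577, 0.18]
tcp_rot: [0.758, 0.652, -0.001, -0.001]
wrist_force: [0.7, 0.4, 0.1]
opening: 0.999
grip_force: 0.0
```

Emit:
{"name": "jog_arm", "arguments": {
  "series": [
    [0, 0, 0, 0, 0, 0, 0],
    [0, 0, 0, 0, 0, 0, 0],
    [0, 0, 0, 0, 0, 0, 0],
    [0, 0, 0, 0, 0, 0, 0],
    [0, 0, 0, 0, 0, 0, 0],
    [0, 0, 0, 0, 0, 0, 0],
    [0, 0, 0, 0, 0, 0, 0],
    [0, 0, 0, 0, 0, 0, 0]
  ],
  "squeeze": 60
}}

```text
time_s: 8.88
ee_pos: [0.587, -0.1583, 0.1817]
tcp_rot: [0.758, 0.652, 0.0, 0.0]
wrist_force: [-0.3, -0.4, 6.2]
opening: 0.153
grip_force: 59.7
```

Emit:
{"name": "jog_arm", "arguments": {
  "series": [
    [0, 0, 0, 0, 0, -0.05, 0],
    [0, 0, 0, 0, 0, -0.15, 0],
    [0, 0, 0, 0, 0, -0.25, 0],
    [0, 0, 0, 0, 0, -0.37, 0],
    [0, 0, 0, 0, 0, -0.49, 0],
    [0, 0, 0, 0, 0, -0.6, 0],
    [0, 0, 0, 0, 0, -0.7, 0],
    [0, 0, 0, 0, 0, -0.77, 0]
  ]
}}

```text
time_s: 9.55
ee_pos: [0.5868, -0.1582, 0.2985]
tcp_rot: [0.758, 0.652, 0.0, 0.0]
wrist_force: [0.3, 0.3, -3.1]
opening: 0.155
grip_force: 58.7
```

```bash
python3 - <<'E'
from h import *
import pickle
s=telemetry.observe();print(s['time_s'],s['ee_pos'],s['wrist_force'],s['moment'],s['opening'])
p=eyes.read_camera('wrist');save(p,'w4');pickle.dump(p,open('w4.pkl','wb'))
ax=np.radians(131.2);x=np.array([np.cos(ax),np.sin(ax),0]);y=np.array([-x[1],x[0],0]);pin=np.array([.5097,.264,0])
T=pin-.097*x+.006*y;print(T);goal((*T[:2],.30),131.2)
E
```

```text
9.55 [ 0.58684581 -0.15821929  0.29846426] [ 0.26233826  0.3102616  -3.07132778] [ 2.47954778e-03 -7.41598423e-02 -4.07340621e-05] 0.15471342311824138
[0.56907839 0.18706362 0.        ]
turn [ 0.002  0.001 -0.554] shift [ 2.258e+00 -4.650e-01 -2.000e-03]
```

View pics/w4.png

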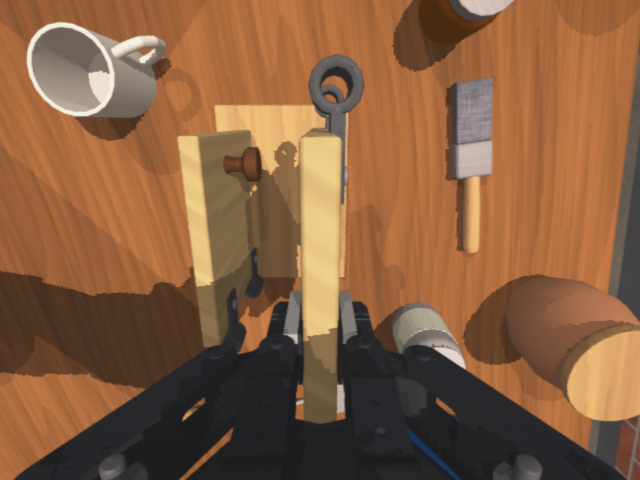

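The door hangs straight in the grip, upper ring centred near (336,85), with the other door still in its slot. I'll carry it to a spot 60 mm in front of the pins, turning it on the way.

Emit:
{"name": "jog_arm", "arguments": {
  "series": [
    [0, 0, 0, 0.1, -0.01, 0, 0],
    [0, 0, 0, 0.22, -0.02, 0, 0],
    [0, 0, 0, 0.35, -0.03, 0, 0],
    [0, 0, 0, 0.48, -0.04, 0, 0],
    [0, 0, 0, 0.61, -0.05, 0, 0],
    [0, 0, 0, 0.74, -0.06, 0, 0],
    [0, 0, 0, 0.87, -0.07, 0, 0],
    [0, 0, 0, 1.0, -0.08, 0, 0]
  ]
}}

```text
time_s: 10.27
ee_pos: [0.597, -0.0065, 0.296]
tcp_rot: [0.758, 0.652, -0.0, -0.001]
wrist_force: [0.4, -0.3, -3.1]
opening: 0.149
grip_force: 58.7
```

Emit:
{"name": "jog_arm", "arguments": {
  "series": [
    [0, 0, -0.05, 0.13, -0.01, 0, 0],
    [0, 0, -0.11, 0.26, -0.02, 0, 0],
    [0, 0, -0.18, 0.39, -0.03, 0, 0],
    [0, 0, -0.25, 0.52, -0.04, 0, 0],
    [0, 0, -0.32, 0.65, -0.05, 0, 0],
    [0, 0, -0.39, 0.78, -0.06, 0, 0],
    [0, 0, -0.46, 0.9, -0.07, 0, 0],
    [0, 0, -0.52, 1.0, -0.07, 0, 0]
  ]
}}

```text
time_s: 10.93
ee_pos: [0.609, 0.1436, 0.296]
tcp_rot: [0.434, 0.901, -0.0, -0.001]
wrist_force: [-0.0, -0.3, -3.6]
opening: 0.151
grip_force: 58.7
```

```bash
python3 - <<'E'
from h import *
import pickle
p=pickle.load(open('w4.pkl','rb'))
# knuckle axis in the tool frame from shot w4 (tcp pose then known)
tcp=np.array([.58685,-.15822,.29846]);yaw=2*np.arctan2(.652,.758)
g=cv2.cvtColor(p['color'],cv2.COLOR_RGB2HSV)
sub=g[45:125,300:375];dark=((sub[:,:,2]<110)&(sub[:,:,1]<90)).astype(np.uint8)
cs,_=cv2.findContours(dark,cv2.RETR_EXTERNAL,cv2.CHAIN_APPROX_NONE);c=max(cs,key=cv2.contourArea)[:,0,:]+[300,45]
print('bbox',c.min(0),c.max(0))
cc=c[c[:,1]<92];e=cv2.fitEllipse(cc.astype(np.float32));print(e)
X=np.array([np.cos(yaw),np.sin(yaw)]);Y=np.array([X[1],-X[0]])
for uv in(e[0],(336.5,85)):
    k=atz(p,*uv,tcp[2]-.0155)[:2]-tcp[:2];print('knuckle in tool',k@X,k@Y)
s=telemetry.observe();print(s['time_s'],s['ee_pos'],s['wrist_force'])
ax=np.radians(131.2);x=np.array([np.cos(ax),np.sin(ax),0]);y=np.array([-x[1],x[0],0]);pin=np.array([.5097,.264,0])
T=pin-.157*x+.006*y;goal((*T[:2],.238),131.2)
E
```

```text
bbox [309  55] [363 124]
((335.9729919433594, 84.73114776611328), (53.4244499206543, 58.902427673339844), 1.59487783908844)
knuckle in tool 0.0953553353639308 0.006808030369699452
knuckle in tool 0.09526455686000439 0.007002469770552019
10.9333 [0.60899747 0.14364287 0.29600423] [-0.04639032 -0.27127648 -3.62500418]
turn [-0.001 -0.001 -0.03 ] shift [-0.008 -0.009  0.387]
```

Emit:
{"name": "jog_arm", "arguments": {
  "series": [
    [0, 0, -0.03, 0, -0.01, 0.06, 0],
    [0, 0, -0.03, 0, -0.01, 0.12, 0],
    [0, 0, -0.03, 0, -0.01, 0.18, 0],
    [0, 0, -0.03, 0, -0.01, 0.24, 0],
    [0, 0, -0.03, 0, -0.01, 0.3, 0],
    [0, 0, -0.03, 0, -0.01, 0.35, 0],
    [0, 0, -0.03, 0, -0.01, 0.39, 0],
    [0, 0, -0.03, 0, -0.01, 0.39, 0]
  ]
}}

```text
time_s: 11.6
ee_pos: [0.6079, 0.1408, 0.2368]
tcp_rot: [0.416, 0.909, -0.001, -0.001]
wrist_force: [-0.7, 0.5, -3.0]
opening: 0.152
grip_force: 58.8
```

Emit:
{"name": "jog_arm", "arguments": {
  "series": [
    [0, 0, 0, 0.04, 0, 0, 0],
    [0, 0, 0, 0.08, 0, 0, 0],
    [0, 0, 0, 0.12, 0, 0, 0],
    [0, 0, 0, 0.16, 0, 0, 0],
    [0, 0, 0, 0.18, 0, 0, 0],
    [0, 0, 0, 0.2, 0, 0, 0],
    [0, 0, 0, 0.2, 0, 0, 0],
    [0, 0, 0, 0.2, 0, 0, 0]
  ]
}}

```text
time_s: 12.27
ee_pos: [0.5888, 0.1636, 0.2384]
tcp_rot: [0.416, 0.91, 0.0, 0.0]
wrist_force: [-0.2, -0.2, -3.3]
opening: 0.152
grip_force: 58.8
```

```bash
python3 - <<'E'
from h import *
import pickle
s=telemetry.observe();print(s['time_s'],s['ee_pos'],s['wrist_force'],s['moment'])
p=eyes.read_camera('wrist');pickle.dump(p,open('w5.pkl','wb'))
save(p,'w5')
ax=np.radians(131.2);x=np.array([np.cos(ax),np.sin(ax),0]);y=np.array([-x[1],x[0],0]);pin=np.array([.5097,.264,0])
T=pin-.0954*x+.0069*y;goal((*T[:2],.238),131.2)
print('pin tip',proj(p,[.5097,.264,.183]))
E
```

```text
12.2667 [0.58880952 0.16363999 0.23839563] [-0.19180494 -0.16712749 -3.32323007] [ 0.00158225  0.01391687 -0.0195691 ]
turn [ 0.     0.    -0.004] shift [ 0.216 -0.003  0.002]
pin tip [331.34002478  12.91460901]
```

View pics/w5.png

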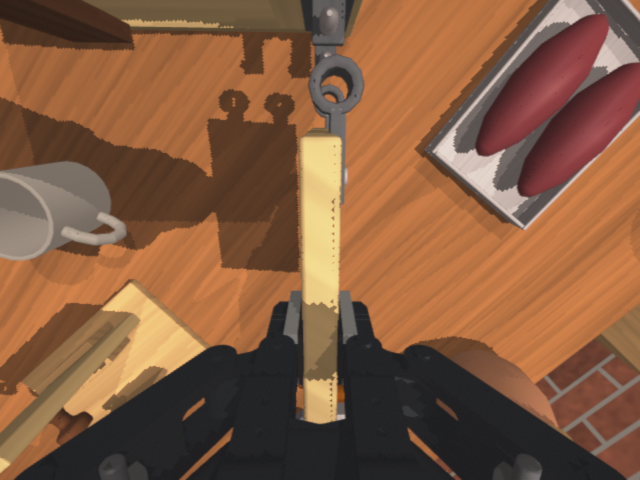

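The upper pin shows at (329,13) against my prediction of (331,13), so the alignment is within about 1 mm. I'll advance 32 mm, then start down gently.

Emit:
{"name": "jog_arm", "arguments": {
  "series": [
    [0, 0, 0, 0.04, -0.003, 0, 0],
    [0, 0, 0, 0.08, -0.003, 0, 0],
    [0, 0, 0, 0.12, -0.003, 0, 0],
    [0, 0, 0, 0.16, -0.003, 0, 0],
    [0, 0, 0, 0.2, -0.003, 0, 0],
    [0, 0, 0, 0.216, -0.003, 0, 0],
    [0, 0, 0, 0.216, -0.003, 0, 0],
    [0, 0, 0, 0.216, -0.003, 0, 0]
  ]
}}

```text
time_s: 12.98
ee_pos: [0.5673, 0.1879, 0.2384]
tcp_rot: [0.416, 0.91, 0.0, 0.0]
wrist_force: [-0.3, 1.0, -3.2]
opening: 0.153
grip_force: 58.9
```

```bash
python3 - <<'E'
from h import *
import pickle
s=telemetry.observe();print(s['time_s'],s['ee_pos'],s['wrist_force'])
p5=pickle.load(open('w5.pkl','rb'));g=cv2.cvtColor(p5['color'],cv2.COLOR_RGB2GRAY)
print(g[2:36:4,308:350:2])
for z in(.16,.176,.183): print(proj(p5,[.5097,.264,z]))
p=eyes.read_camera('wrist');pickle.dump(p,open('w6.pkl','wb'))
c=p['color'][40:140,280:390];a=cv2.resize(c,None,fx=4,fy=4,interpolation=cv2.INTER_CUBIC)
b=cv2.resize(p5['color'][0:100,280:390],None,fx=3,fy=3,interpolation=cv2.INTER_CUBIC)
o=np.zeros((400,770,3),np.uint8);o[:,:440]=a;o[:300,440:770]=b
cv2.imwrite('pics/w6c.png',o[:,:,::-1])
print('pred tip upper',proj(p,[.5097,.264,.183]),'lower',proj(p,[.5097,.264,.078]))
E
```

```text
12.9833 [0.56727335 0.18786603 0.23837475] [-0.31042699  1.03723534 -3.16753243]
[[ 43  42  64  93  94  95  94  94  93  94  93  90  91  92  94  94  94  89
   90  48  42]
 [ 43  43  64  93  94  96  95  94  93  93  93  93  93  93  94  95  94  93
   89  49  44]
 [ 43  44  64  93  94  95  94  84  84  95 154 165 134 124 110  95  93  75
   87  47  43]
 [ 44  44  65  90  93  95  83  79  82  95 170 177 149 141 131 106  94  94
   85  47  45]
 [ 44  44  48  54  54  59  74  79  84  87  99 116 128 130 125 109  95  81
   72  44  49]
 [ 43  43  48  54  52  55  73  78  79  88  95 108 114 115 115 102  95  94
   79  47  72]
 [ 43  44  48  53  54  55  72  75  77  84  89  95  99 104 109  96  95  95
   73  53  88]
 [ 48  47  48  52  52  54  64  76  77  78  79  86  97 104  99  95  96  95
   72  79  90]
 [ 62  59  52  63  76  56  82  79  72  81  84  89  94  95  96  96  96  94
   87  91  92]]
[330.0010335   26.39709424]
[330.89407755  17.4049123 ]
[331.34002478  12.91460901]
pred tip upper [331.62400003  91.789386  ] lower [327.44695739 103.08376776]
```

View pics/w6c.png

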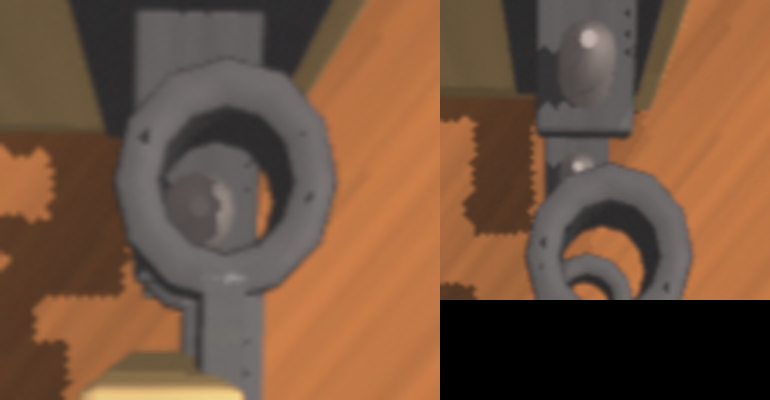

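The view through the upper bore shows the pin tip at (330,91), against the bore axis at about (331.6,92). I'll correct by 0.9 mm and descend.

Emit:
{"name": "jog_arm", "arguments": {
  "series": [
    [0, 0, 0, 0.003, -0.006, 0, 0],
    [0, 0, 0, 0.003, -0.006, 0.02, 0],
    [0, 0, 0, 0.003, -0.006, 0.045, 0],
    [0, 0, 0, 0.003, -0.006, 0.07, 0],
    [0, 0, 0, 0.003, -0.006, 0.09, 0],
    [0, 0, 0, 0.003, -0.006, 0.11, 0],
    [0, 0, 0, 0.003, -0.006, 0.13, 0],
    [0, 0, 0, 0.003, -0.006, 0.13, 0]
  ]
}}

```text
time_s: 13.7
ee_pos: [0.5661, 0.1874, 0.218]
tcp_rot: [0.416, 0.909, -0.0, -0.0]
wrist_force: [-0.4, -0.1, -3.6]
opening: 0.15
grip_force: 58.8
```

Emit:
{"name": "jog_arm", "arguments": {
  "series": [
    [0, 0, 0, 0, 0, 0.012, 0],
    [0, 0, 0, 0, 0, 0.024, 0],
    [0, 0, 0, 0, 0, 0.036, 0],
    [0, 0, 0, 0, 0, 0.048, 0],
    [0, 0, 0, 0, 0, 0.06, 0],
    [0, 0, 0, 0, 0, 0.072, 0],
    [0, 0, 0, 0, 0, 0.084, 0],
    [0, 0, 0, 0, 0, 0.084, 0]
  ]
}}

```text
time_s: 14.37
ee_pos: [0.5662, 0.1874, 0.2058]
tcp_rot: [0.416, 0.909, -0.0, -0.0]
wrist_force: [0.3, 0.2, -1.8]
opening: 0.153
grip_force: 58.8
```

Emit:
{"name": "jog_arm", "arguments": {
  "series": [
    [0, 0, 0, 0, 0, 0.005, 0],
    [0, 0, 0, 0, 0, 0.01, 0],
    [0, 0, 0, 0, 0, 0.015, 0],
    [0, 0, 0, 0, 0, 0.02, 0],
    [0, 0, 0, 0, 0, 0.025, 0],
    [0, 0, 0, 0, 0, 0.03, 0],
    [0, 0, 0, 0, 0, 0.03, 0],
    [0, 0, 0, 0, 0, 0.03, 0]
  ]
}}

```text
time_s: 15.03
ee_pos: [0.5663, 0.1875, 0.2017]
tcp_rot: [0.416, 0.909, -0.0, -0.0]
wrist_force: [1.0, 0.4, -3.1]
opening: 0.153
grip_force: 58.8
```

Emit:
{"name": "jog_arm", "arguments": {
  "series": [
    [0, 0, 0, 0, 0, 0.002, 0],
    [0, 0, 0, 0, 0, 0.004, 0],
    [0, 0, 0, 0, 0, 0.006, 0],
    [0, 0, 0, 0, 0, 0.008, 0],
    [0, 0, 0, 0, 0, 0.01, 0],
    [0, 0, 0, 0, 0, 0.012, 0],
    [0, 0, 0, 0, 0, 0.014, 0],
    [0, 0, 0, 0, 0, 0.014, 0]
  ]
}}

```text
time_s: 15.7
ee_pos: [0.5664, 0.1875, 0.1997]
tcp_rot: [0.416, 0.909, 0.0, 0.0]
wrist_force: [0.3, 0.5, -2.8]
opening: 0.155
grip_force: 59.0
```

Emit:
{"name": "jog_arm", "arguments": {
  "series": [
    [0, 0, 0, 0, 0, 0.003, 0],
    [0, 0, 0, 0, 0, 0.006, 0],
    [0, 0, 0, 0, 0, 0.009, 0],
    [0, 0, 0, 0, 0, 0.012, 0],
    [0, 0, 0, 0, 0, 0.015, 0],
    [0, 0, 0, 0, 0, 0.018, 0],
    [0, 0, 0, 0, 0, 0.018, 0],
    [0, 0, 0, 0, 0, 0.018, 0]
  ]
}}

```text
time_s: 16.37
ee_pos: [0.5671, 0.1873, 0.1982]
tcp_rot: [0.416, 0.909, 0.001, 0.001]
wrist_force: [0.4, -6.0, 13.0]
opening: 0.153
grip_force: 61.3
```

Contact at 13 N with TCP z = 0.198, close to the expected seat height. I'll release, rise and check.

Emit:
{"name": "jog_arm", "arguments": {
  "series": [
    [0, 0, 0, 0, 0, -0.006, 0.3],
    [0, 0, 0, 0, 0, -0.006, 0.6],
    [0, 0, 0, 0, 0, -0.006, 1],
    [0, 0, 0, 0, 0, -0.006, 1],
    [0, 0, 0, 0, 0, -0.006, 1],
    [0, 0, 0, 0, 0, -0.006, 1],
    [0, 0, 0, 0, 0, -0.006, 1],
    [0, 0, 0, 0, 0, -0.006, 1]
  ]
}}

```text
time_s: 17.03
ee_pos: [0.5663, 0.1875, 0.1978]
tcp_rot: [0.416, 0.909, -0.0, -0.0]
wrist_force: [0.1, 0.1, 0.7]
opening: 1.001
grip_force: 0.0
```

Emit:
{"name": "jog_arm", "arguments": {
  "series": [
    [0, 0, 0, 0, 0, -0.06, 1],
    [0, 0, 0, 0, 0, -0.12, 1],
    [0, 0, 0, 0, 0, -0.2, 1],
    [0, 0, 0, 0, 0, -0.28, 1],
    [0, 0, 0, 0, 0, -0.36, 1],
    [0, 0, 0, 0, 0, -0.44, 1],
    [0, 0, 0, 0, 0, -0.52, 1],
    [0, 0, 0, 0, 0, -0.6, 1]
  ]
}}

```text
time_s: 17.7
ee_pos: [0.5664, 0.1875, 0.2896]
tcp_rot: [0.416, 0.909, 0.0, 0.0]
wrist_force: [-0.3, 0.9, -0.2]
opening: 0.997
grip_force: 0.0
```

```bash
python3 - <<'E'
from h import *
import pickle
s=telemetry.observe();print(s['time_s'],s['ee_pos'],s['wrist_force'],s['joint_positions'])
for n in('wrist','scene','top'):
    p=eyes.read_camera(n);pickle.dump(p,open(n+'7.pkl','wb'))
    for q in('door1_center',):
        for r in finder.trace(p,q)[:3]:
            m=np.argwhere(r['mask']);print(n,q,r['confidence'],r['at'],m.min(0),m.max(0))
    if n=='wrist':
        sub=p['color'];h=cv2.cvtColor(sub,cv2.COLOR_RGB2HSV)
    # expected seated top corners
    ax=np.radians(131.2);x=np.array([np.cos(ax),np.sin(ax),0]);y=np.array([-x[1],x[0],0]);pin=np.array([.5097,.264,0])
    C=pin-.097*x+.006*y
    for z in(.205,.210,.215): print(z,[proj(p,C+a*x+[0,0,z]).round(1) for a in(-.08,.08)], 'ring',proj(p,pin+[0,0,z-.025]).round(1))
a=pickle.load(open('scene7.pkl','rb'))['color'][100:260,260:430];cv2.imwrite('pics/s7.png',cv2.resize(a,None,fx=3.6,fy=3.6,interpolation=cv2.INTER_CUBIC)[:,:,::-1])
w=pickle.load(open('wrist7.pkl','rb'))['color'];cv2.imwrite('pics/w7.png',w[:,:,::-1])
E
```

```text
17.7 [0.56640071 0.18752321 0.28957973] [-0.34355902  0.85513089 -0.24881456] [3.19696966e-01 4.23050056e-01 3.54499394e-01 1.50113007e+00
 4.63675502e-05 1.17744050e+00]
wrist door1_center 0.68 [232.2, 320.8] [ 84 307] [362 362]
0.205 [array([322.1, 362.2]), array([320.8, 128.8])] ring [330.2  99.4]
0.21 [array([322.1, 366.9]), array([320.8, 129. ])] ring [330.4  98.9]
0.215 [array([322.2, 371.7]), array([320.8, 129.2])] ring [330.7  98.3]
scene door1_center 0.81 [221.1, 365.4] [178 362] [265 380]
scene door1_center 0.17 [244.4, 452.6] [234 437] [257 464]
0.205 [array([367.7, 205.4]), array([367.7, 178. ])] ring [369.3 183.8]
0.21 [array([367.8, 203.7]), array([367.8, 176.3])] ring [369.4 182.1]
0.215 [array([367.9, 201.9]), array([367.9, 174.7])] ring [369.5 180.5]
top door1_center 0.67 [232.9, 230.5] [208 186] [276 256]
0.205 [array([244.5, 211.1]), array([179.7, 263.5])] ring [174.7 267.6]
0.21 [array([244. , 210.6]), array([179. , 263.3])] ring [174.  267.4]
0.215 [array([243.6, 210.2]), array([178.2, 263.1])] ring [173.2 267.3]
```

The fit agrees with a seated door: the top strip and scene mask edges match z ≈ 0.205–0.210, and the wrist force is back to zero. Next I'll close the fingers and go down on the knob side.

Emit:
{"name": "jog_arm", "arguments": {
  "series": [
    [0, 0, 0, -0.02, 0.06, 0, 0],
    [0, 0, 0, -0.04, 0.12, 0, 0],
    [0, 0, 0, -0.07, 0.19, 0, 0],
    [0, 0, 0, -0.1, 0.26, 0, 0],
    [0, 0, 0, -0.12, 0.33, 0, 0],
    [0, 0, 0, -0.14, 0.4, 0, 0],
    [0, 0, 0, -0.165, 0.46, 0, 0],
    [0, 0, 0, -0.165, 0.46, 0, 0]
  ]
}}

```text
time_s: 18.67
ee_pos: [0.6354, 0.2142, 0.2862]
tcp_rot: [0.416, 0.909, -0.001, -0.001]
wrist_force: [-1.0, -1.0, -1.1]
opening: 0.001
grip_force: 0.0
```

Emit:
{"name": "jog_arm", "arguments": {
  "series": [
    [0, 0, 0, 0, 0, 0.08, 0],
    [0, 0, 0, 0, 0, 0.17, 0],
    [0, 0, 0, 0, 0, 0.26, 0],
    [0, 0, 0, 0, 0, 0.35, 0],
    [0, 0, 0, 0, 0, 0.44, 0],
    [0, 0, 0, 0, 0, 0.53, 0],
    [0, 0, 0, 0, 0, 0.61, 0],
    [0, 0, 0, 0, 0, 0.65, 0]
  ]
}}

```text
time_s: 19.33
ee_pos: [0.6335, 0.2135, 0.1885]
tcp_rot: [0.416, 0.909, -0.001, -0.001]
wrist_force: [0.1, 0.6, -0.5]
opening: -0.003
grip_force: 0.0
```

```bash
cat >> h.py <<'E'
_a=np.radians(131.2);XC=np.array([np.cos(_a),np.sin(_a)]);YC=np.array([-XC[1],XC[0]]);PIN=np.array([.5097,.264])
def uv(s): d=np.array(s['ee_pos'][:2])-PIN;return (d@XC).round(4),(d@YC).round(4)
E
python3 - <<'E'
from h import *
s=telemetry.observe();print(s['time_s'],s['ee_pos'],uv(s),s['wrist_force'],s['opening'])
E
```

```text
19.3333 [0.63353261 0.21345095 0.18845662] (np.float64(-0.1196), np.float64(-0.0599)) [ 0.10734334  0.61381437 -0.45777781] -0.003066955570342567
```

Emit:
{"name": "jog_arm", "arguments": {
  "series": [
    [0, 0, 0, 0, -0.06, -0.017, 0],
    [0, 0, 0, 0, -0.12, -0.017, 0],
    [0, 0, 0, 0, -0.18, -0.017, 0],
    [0, 0, 0, 0, -0.24, -0.017, 0],
    [0, 0, 0, 0, -0.3, -0.017, 0],
    [0, 0, 0, 0, -0.36, -0.017, 0],
    [0, 0, 0, 0, -0.42, -0.017, 0],
    [0, 0, 0, -0.005, -0.48, -0.017, 0]
  ]
}}

```text
time_s: 20.0
ee_pos: [0.58, 0.1659, 0.193]
tcp_rot: [0.416, 0.909, 0.0, 0.0]
wrist_force: [0.3, -0.4, -0.3]
opening: 0.001
grip_force: 0.1
```

Emit:
{"name": "jog_arm", "arguments": {
  "series": [
    [0, 0, 0, 0.01, -0.05, 0, 0],
    [0, 0, 0, 0.02, -0.1, 0, 0],
    [0, 0, 0, 0.033, -0.15, 0, 0],
    [0, 0, 0, 0.046, -0.2, 0, 0],
    [0, 0, 0, 0.07, -0.245, 0, 0],
    [0, 0, 0, 0.095, -0.29, 0, 0],
    [0, 0, 0, 0.12, -0.34, 0, 0],
    [0, 0, 0, 0.147, -0.385, 0, 0]
  ]
}}

```text
time_s: 20.67
ee_pos: [0.5218, 0.145, 0.1928]
tcp_rot: [0.416, 0.909, -0.0, -0.0]
wrist_force: [0.8, 0.4, -0.5]
opening: 0.001
grip_force: 0.1
```

```bash
python3 - <<'E'
from h import *
s=telemetry.observe();print(s['time_s'],s['ee_pos'],uv(s),s['wrist_force'])
p=eyes.read_camera('top')
for r in finder.trace(p,'door1_center')[:2]:
    m=r['mask'];print(r['confidence'],r['at'],m.sum(),cv2.minAreaRect(np.argwhere(m)[:,::-1].astype(np.float32)))
for phi in(30,45,60,75,90):
    f=np.radians(phi);e=-np.cos(f)*XC+np.sin(f)*YC;print(phi,[proj(p,[*(PIN+k*e),.21]).round() for k in(.017,.177)])
E
```

```text
20.6667 [0.5217705  0.14500683 0.19282268] (np.float64(-0.0975), np.float64(0.0693)) [ 0.79881516  0.44163128 -0.45509688]
0.73 [272.8, 259.2] 275 ((259.0, 269.0), (20.0, 24.0), 90.0)
30 [array([179., 265.]), array([261., 251.])]
45 [array([179., 267.]), array([262., 275.])]
60 [array([178., 270.]), array([256., 299.])]
75 [array([177., 272.]), array([244., 321.])]
90 [array([175., 273.]), array([227., 339.])]
```

The door is following, at about 45°. I'll continue.

Emit:
{"name": "jog_arm", "arguments": {
  "series": [
    [0, 0, 0, 0.035, -0.04, 0, 0],
    [0, 0, 0, 0.07, -0.08, 0, 0],
    [0, 0, 0, 0.11, -0.12, 0, 0],
    [0, 0, 0, 0.153, -0.158, 0, 0],
    [0, 0, 0, 0.2, -0.19, 0, 0],
    [0, 0, 0, 0.25, -0.22, 0, 0],
    [0, 0, 0, 0.3, -0.25, 0, 0],
    [0, 0, 0, 0.35, -0.271, 0, 0]
  ]
}}

```text
time_s: 21.43
ee_pos: [0.4566, 0.1585, 0.1929]
tcp_rot: [0.416, 0.909, 0.0, 0.0]
wrist_force: [0.9, 0.9, 0.1]
opening: 0.002
grip_force: 0.1
```

Emit:
{"name": "jog_arm", "arguments": {
  "series": [
    [0, 0, 0, 0.02, -0.006, 0, 0],
    [0, 0, 0, 0.04, -0.012, 0, 0],
    [0, 0, 0, 0.06, -0.018, 0, 0],
    [0, 0, 0, 0.08, -0.024, 0, 0],
    [0, 0, 0, 0.1, -0.03, 0, 0],
    [0, 0, 0, 0.12, -0.036, 0, 0],
    [0, 0, 0, 0.14, -0.042, 0, 0],
    [0, 0, 0, 0.15, -0.045, 0, 0]
  ]
}}

```text
time_s: 22.1
ee_pos: [0.4374, 0.1711, 0.1928]
tcp_rot: [0.416, 0.909, -0.0, -0.0]
wrist_force: [0.7, 0.8, 0.9]
opening: -0.005
grip_force: 0.1
```

```bash
python3 - <<'E'
from h import *
s=telemetry.observe();print(s['time_s'],s['ee_pos'],uv(s),s['wrist_force'])
p=eyes.read_camera('top')
for r in finder.trace(p,'door1_center')[:2]:
    m=r['mask'];print(r['confidence'],r['at'],m.sum(),cv2.minAreaRect(np.argwhere(m)[:,::-1].astype(np.float32)))
E
```

```text
22.1 [0.43743987 0.17105915 0.1928435 ] (np.float64(-0.0223), np.float64(0.1156)) [0.65616804 0.8305585  0.88150017]
0.93 [322.1, 240.3] 397 ((236.651611328125, 321.7445983886719), (32.22945022583008, 20.379863739013672), 87.95458984375)
```

Emit:
{"name": "jog_arm", "arguments": {
  "series": [
    [0, 0, 0, 0.008, 0, 0, 0],
    [0, 0, 0, 0.016, 0, 0, 0],
    [0, 0, 0, 0.024, 0, 0, 0],
    [0, 0, 0, 0.032, 0, 0, 0],
    [0, 0, 0, 0.04, 0, 0, 0],
    [0, 0, 0, 0.046, 0, 0, 0],
    [0, 0, 0, 0.052, 0, 0, 0],
    [0, 0, 0, 0.054, 0, 0, 0]
  ]
}}

```text
time_s: 22.87
ee_pos: [0.4324, 0.1771, 0.1929]
tcp_rot: [0.416, 0.909, 0.0, -0.0]
wrist_force: [0.7, 0.5, -0.2]
opening: 0.0
grip_force: 0.1
```

Emit:
{"name": "jog_arm", "arguments": {
  "series": [
    [0, 0, 0, 0.003, 0, 0, 0],
    [0, 0, 0, 0.006, 0, 0, 0],
    [0, 0, 0, 0.009, 0, 0, 0],
    [0, 0, 0, 0.012, 0, 0, 0],
    [0, 0, 0, 0.014, 0, 0, 0],
    [0, 0, 0, 0.016, 0, 0, 0],
    [0, 0, 0, 0.016, 0, 0, 0],
    [0, 0, 0, 0.016, 0, 0, 0]
  ]
}}

```text
time_s: 23.53
ee_pos: [0.4309, 0.1788, 0.1929]
tcp_rot: [0.416, 0.909, -0.0, 0.0]
wrist_force: [0.6, -1.0, -0.2]
opening: 0.001
grip_force: 0.1
```

Emit:
{"name": "jog_arm", "arguments": {
  "series": [
    [0, 0, 0, 0.003, 0, 0, 0],
    [0, 0, 0, 0.006, 0, 0, 0],
    [0, 0, 0, 0.009, 0, 0, 0],
    [0, 0, 0, 0.012, 0, 0, 0],
    [0, 0, 0, 0.014, 0, 0, 0],
    [0, 0, 0, 0.016, 0, 0, 0],
    [0, 0, 0, 0.016, 0, 0, 0],
    [0, 0, 0, 0.016, 0, 0, 0]
  ]
}}

```text
time_s: 24.2
ee_pos: [0.4293, 0.1806, 0.1929]
tcp_rot: [0.416, 0.909, 0.0, -0.0]
wrist_force: [0.6, -0.6, 0.9]
opening: -0.002
grip_force: 0.1
```

```bash
python3 - <<'E'
from h import *
s=telemetry.observe();print(s['time_s'],uv(s),s['wrist_force'],s['moment'])
p=eyes.read_camera('top')
for r in finder.trace(p,'door1_center')[:1]:
    m=r['mask'];print(r['confidence'],r['at'],m.sum(),cv2.minAreaRect(np.argwhere(m)[:,::-1].astype(np.float32)),np.argwhere(m).max(0))
for phi in(75,80,85,90):
    f=np.radians(phi);e=-np.cos(f)*XC+np.sin(f)*YC;n=-np.sin(f)*XC-np.cos(f)*YC;print(phi,[proj(p,[*(PIN+.177*e+k*n),.21]).round() for k in(.001,-.013)])
E
```

```text
24.2 (np.float64(-0.0098), np.float64(0.1154)) [ 0.58758441 -0.55980251  0.94359155] [-0.02251126 -0.01069597  0.03327162]
0.59 [321.3, 231.7] 450 ((215.08665466308594, 301.68524169921875), (82.39944458007812, 24.296146392822266), 64.93253326416016) [343 241]
75 [array([245., 320.]), array([240., 326.])]
80 [array([239., 327.]), array([235., 333.])]
85 [array([234., 333.]), array([228., 338.])]
90 [array([228., 339.]), array([222., 343.])]
```

Emit:
{"name": "jog_arm", "arguments": {
  "series": [
    [0, 0, 0, 0.003, 0, 0, 0],
    [0, 0, 0, 0.006, 0, 0, 0],
    [0, 0, 0, 0.009, 0, 0, 0],
    [0, 0, 0, 0.012, 0, 0, 0],
    [0, 0, 0, 0.014, 0, 0, 0],
    [0, 0, 0, 0.016, 0, 0, 0],
    [0, 0, 0, 0.018, 0, 0, 0],
    [0, 0, 0, 0.018, 0, 0, 0]
  ]
}}

```text
time_s: 24.97
ee_pos: [0.4281, 0.182, 0.1929]
tcp_rot: [0.416, 0.909, -0.0, 0.001]
wrist_force: [6.5, -7.5, -2.2]
opening: 0.003
grip_force: 4.7
```

The door meets the stop strip at about 10 N. I'll back straight off, rise clear and check.

Emit:
{"name": "jog_arm", "arguments": {
  "series": [
    [0, 0, 0, -0.03, 0, 0, 0],
    [0, 0, 0, -0.08, 0, 0, 0],
    [0, 0, 0, -0.14, 0, 0, 0],
    [0, 0, 0, -0.2, 0, 0, 0],
    [0, 0, 0, -0.26, 0, 0, 0],
    [0, 0, 0, -0.33, 0, 0, 0],
    [0, 0, 0, -0.4, 0, 0, 0],
    [0, 0, 0, -0.46, 0, 0, 0]
  ]
}}

```text
time_s: 25.63
ee_pos: [0.4735, 0.1294, 0.1928]
tcp_rot: [0.416, 0.909, -0.0, 0.0]
wrist_force: [0.9, -0.6, 0.4]
opening: -0.001
grip_force: 0.0
```

Emit:
{"name": "jog_arm", "arguments": {
  "series": [
    [0, 0, 0, -0.1, 0.05, -0.12, 0],
    [0, 0, 0, -0.2, 0.1, -0.24, 0],
    [0, 0, 0, -0.3, 0.15, -0.36, 0],
    [0, 0, 0, -0.4, 0.2, -0.48, 0],
    [0, 0, 0, -0.4, 0.2, -0.6, 0],
    [0, 0, 0, -0.4, 0.2, -0.72, 0],
    [0, 0, 0, -0.4, 0.2, -0.84, 0],
    [0, 0, 0, -0.4, 0.2, -0.9, 0]
  ]
}}

```text
time_s: 26.3
ee_pos: [0.5354, 0.1041, 0.3298]
tcp_rot: [0.416, 0.909, 0.001, 0.001]
wrist_force: [-0.6, 0.8, -0.1]
opening: 0.002
grip_force: 0.0
```

```bash
python3 - <<'E'
from h import *
s=telemetry.observe();print(s['time_s'],s['ee_pos'],s['wrist_force'])
for n in('top','scene','wrist'):
    p=eyes.read_camera(n)
    for r in finder.trace(p,'door1_center')[:2]:
        m=r['mask'];a=np.argwhere(m);print(n,round(r['confidence'],2),r['at'],m.sum(),a.min(0),a.max(0),cv2.minAreaRect(a[:,::-1].astype(np.float32)))
    for phi in(80,85,90):
        f=np.radians(phi);e=-np.cos(f)*XC+np.sin(f)*YC;q=-np.sin(f)*XC-np.cos(f)*YC
        print(phi,[proj(p,[*(PIN+r*e+.001*q),z]).round() for r,z in((.017,.21),(.177,.21),(.177,.03),(.017,.03))])
    for t in('door2_center','mug','jar','can'):
        for r in finder.trace(p,t)[:1]: print('  ',t,round(r['confidence'],2),np.round(r['at']))
E
```

```text
26.3 [0.53536634 0.10413197 0.32978871] [-0.56749346  0.81591335 -0.11584834]
80 [array([177., 272.]), array([239., 327.]), array([254., 323.]), array([200., 277.])]
85 [array([176., 273.]), array([234., 333.]), array([249., 328.]), array([200., 277.])]
90 [array([176., 273.]), array([228., 339.]), array([244., 333.]), array([199., 277.])]
   door2_center 0.7 [278. 386.]
   jar 0.74 [197. 474.]
   can 0.91 [197. 476.]
scene 0.84 [199.3, 336.1] 3595 [170 304] [231 373] ((337.3226013183594, 200.60415649414062), (69.80042266845703, 59.930809020996094), 3.2704875469207764)
80 [array([364., 174.]), array([305., 176.]), array([305., 234.]), array([361., 231.])]
85 [array([364., 174.]), array([305., 174.]), array([305., 231.]), array([360., 231.])]
90 [array([364., 174.]), array([305., 171.]), array([305., 228.]), array([360., 231.])]
   door2_center 0.6 [261. 247.]
   jar 0.96 [296. 372.]
   can 0.72 [357. 235.]
wrist 0.69 [33.7, 306.9] 17317 [  0 165] [ 86 454] ((309.5, 43.0), (86.0, 289.0), 90.0)
80 [array([432.,  34.]), array([180.,  85.]), array([242., 101.]), array([382.,  73.])]
85 [array([432.,  31.]), array([174.,  59.]), array([239.,  86.]), array([382.,  72.])]
90 [array([431.,  28.]), array([169.,  30.]), array([237.,  71.]), array([382.,  70.])]
   door2_center 0.58 [358. 157.]
   mug 0.65 [184. 164.]
   jar 0.68 [328. 392.]
   can 0.46 [355. 158.]
```

```bash
python3 - <<'E'
from h import *
p=eyes.read_camera('wrist');save(p,'w8')
g=cv2.cvtColor(p['color'],cv2.COLOR_RGB2GRAY)[:130]
L=cv2.createLineSegmentDetector().detect(g)[0][:,0]
for l in sorted(L,key=lambda l:-np.hypot(l[2]-l[0],l[3]-l[1]))[:9]:
    q=[atz(p,l[i],l[i+1],.21)[:2]-PIN for i in(0,2)];d=q[1]-q[0];d*=np.sign(d@YC)
    print(l.round(),'phi if at .21: %.1f'%np.degrees(np.arctan2(d@YC,-d@XC)),'u',[round(float(k@XC),4) for k in q])
E
```

```text
[182.  23. 427.  25.] phi if at .21: 90.8 u [0.0029, 0.0008]
[595.   0. 483. 129.] phi if at .21: 37.7 u [0.0129, -0.0598]
[202.  50. 118.   0.] phi if at .21: 120.0 u [-0.0121, 0.015]
[423.   2. 339.   2.] phi if at .21: 90.3 u [0.013, 0.0133]
[244.  67. 307.  68.] phi if at .21: 90.9 u [-0.0216, -0.0222]
[373.  40. 424.  41.] phi if at .21: 91.3 u [-0.0072, -0.0079]
[179.  30. 222.  57.] phi if at .21: 120.4 u [-0.0011, -0.0156]
[309.  68. 357.  69.] phi if at .21: 91.1 u [-0.0223, -0.0229]
[582.  99. 618.  74.] phi if at .21: 52.6 u [-0.0419, -0.0269]
```

The door's top edge lies parallel to the front (about 90°, fully shut), with the robot clear of it. I'm handing in.

```bash
python3 -c "
from cell import job;print(job.close_job())"
```

```text
the job is handed in; nothing more can be done
None
```

I hung the knob-outwards door on both pintle pins, let go, and swung it fully shut against the stop strip. The other door is still in the rack. The job is handed in at about 26 s, and no verdict was returned.

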